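# Close the coverslip tub

### The job

A specimen jar has been put into the grey tub beside a box of cover slips; it stands above the rim, so the lid cannot seat. Lift the jar out and stand it upright in the shallow steel tray, keeping it upright all the way; then put the lid on the tub so that it drops home and lies flat on the rim all round.

Things in the scene. Friction and masses are not known exactly. Their poses are not given: they have to be found in the camera images.
- jar_center (a point): small clear specimen jar with a white screw lid, 42 mm across, 54 mm tall, loose; point at its centre, 27 mm above its underside, z up. It stands in the tub, 30 mm from the tub's centre to one side or the other along the tub's y and within 6 mm of the centre in x, and reaches 20 mm above the rim. The other side holds a box of cover slips 32 mm square and 19 mm high, not in the way
- lid_grip (a point): loose square grey lid lying right way up, with a black bridge handle. Point: centre of the handle's bar (16 mm wide in x, 86 long in y, 16 high, 18 mm free below it), above the lid's centre. Plate 152 x 152 x 5 mm, its top 26 mm below the point. Under it a square plug frame of 96 mm, 8 mm deep (foot 39 mm below the point), drops into the tub's mouth with 12 mm of play each way
- tub: open square grey tub that stays where it is; origin at the centre of its underside, x and y along its sides, z up. Inside 120 x 120 mm, floor 4 mm above the origin, rim 36 mm above it; the rim is 8 mm wide all round (136 mm outside). With the lid seated, the lid's point is 67 mm above the tub's origin. Keep clear of a microscope 0.5 m high right of it (y below -0.05, x over 0.45)
- tray: shallow square steel tray that stays where it is, 96 mm outside, 90 mm inside, floor 3 mm and lip 12 mm above the worktop; origin at the centre of its underside, z up. Beyond it to the left stands a drawer cabinet 0.6 m high (y over 0.47, x 0.35 to 0.75)
Mind the look-alikes: they are no part of the job. What is shaped like the part that bears jar_center but green is not meant.

How it is judged:
By the outcome, as a careful person would: the job done as asked, in the order asked, and still so for the second after the job is handed in, with the robot touching nothing.
It also fails if it takes over 59 s, if anything falls off the work surface, if the arm or the gripper's body presses on something with over 40 N, if the wrist force passes 120 N, or if a joint passes its speed limit or range.

### The arm

A 6-joint arm with a two-finger parallel gripper is mounted at the origin on a cart in front of the work surface, level with it; the furniture and walls round the work are solid. World frame = base frame: x ahead of the robot, y to its left, z up, the work surface at z = 0. Lengths are in m, angles in rad, forces in N, time in s.
With the tool pointing down it reaches from about 0.35 to 0.975 m from the base axis. Payload 4.9 kg.
Tool frame: the origin (TCP) lies on the front face of the gripper's body, between the roots of the fingers; the fingertips stand ctrl.tip_extent ahead of it and the grasp point (between the pads) lies 54 mm ahead of it (ctrl.tip_extent is the distance from the TCP to the fingertips, in m); z points along the fingers, y is the line along which they close (so a half turn about z gives the same grasp; the last joint's range is limited). The gripper opens to 85 mm and grips with 20 to 120 N. Pads are 22 mm wide; open, the fingers measure 114 mm over their backs; the gripper's body (76 mm by 85 mm) begins 54 mm behind the grasp point. The pads swing forward as they close: fully open they stand 13 mm farther back than shut.
Start: joints at [-1.221, 0.053, 1.613, -0, 1.476, -0.119], TCP at [0.282, -0.558, 0.304] pointing down, gripper open.
Joint ranges: [-3.01, 3.01], [-1.01, 2.22], [0.06, 2.58], [-1.02, 4.17], [0.09, 2.62], [-3.14, 3.14]. Speed limits (rad/s): [2.57, 2.57, 3.14, 3.14, 3.14, 3.14].

### API

Orientations are given as a rotation vector (axis times angle).
In Python, from station import ctrl gives the robot as it stands.
- The arm moves only by the tool apply_moves, never from a script. Its argument "rows" is one flat list of numbers, 6 for each row, row after row: the shift along the tool's x, y, z normalised to -1 to 1, where 1 is 0.6 m, then the turn, a rotation vector about the tool's x, y, z normalised to -1 to 1, where 1 is 90 degrees. A call has 1 to 20 rows; each row is the pose to reach, as a shift and turn from the pose commanded when the call began, along the tool's axes at that moment; what a row does not reach only later rows make up. A row lasts 1/10 s, in which the tool goes at most 50 mm and 8.59 degrees, less where a joint would pass 70% of its speed; a pose out of reach is approached as far as the arm can. A call with a number of a shift or a turn outside -1 to 1 is refused whole. A call with a gripper value outside its range is refused whole. "grip" is the opening, from 0 (shut) to 1 (fully open), set as the call begins (left out, the last holds). The fingers move at their own pace and stop on an object; "grip_force" is the grip in N (left out, the last holds). Time passes only in rows, so rows that repeat a pose let the fingers close. It gives the time, the measured TCP pose, the force, the opening and the grip force at its end, in the units of the state.
- ctrl.get_obs(): the state, without advancing time (a new reading comes with each control period).
- ctrl.get_image(name): name is "side" or "top" or "wrist"; returns (picture, depth): 480x640x3 uint8, blue, green, red; 480x640 float32, m along the optical axis (not along the pixel's ray), 0 where there is no reading.
- ctrl.camera_model(name): a dict with "mtx" (3x3 intrinsics, pixels), "k1" (the pictures are not rectified: a ray, as slopes to the right and down, at radius r is drawn at 1 + k1 r^2 times it, then the intrinsics apply), "R" (3x3) and "t" (3): a world point X has camera coordinates R X + t; the wrist camera has in their place "tool_from_camera" (4x4, takes a point from camera to tool coordinates, whose origin is the TCP and whose axes are the flange's). Camera axes: x right, y down, z forward; pixel columns grow to the right and rows downward; lengths in m; the calibration is good to about 2 mm. A picture is of the moment at which its call begins: read the wrist's pose just before it. camera_model takes no time and is no camera call.
- ctrl.finish_job(): hands the job in; it is judged then, once.
The state is a dict: "t": time; "q": joint angles; "dq": joint speeds; "effort": joint torques, N m; "tool_pos": TCP position; "tool_rot": TCP orientation; "contact_force": force on the tool from outside, world axes, zero at the start; "wrist_torque": the same for the moment, N m; "opening": finger opening in m; "grip_force": force on a finger pad.
Only numpy, scipy, OpenCV 4.12 (cv2) and the standard library are available. Lean on these libraries where they do the work, as an engineer would, in place of code of your own. Each camera call takes 0.05 s, during which the arm holds its last target. There are 200 camera calls.

## Working session

There is one attempt and no reset: what is moved stays moved. The work goes in short steps, Python scripts to look and compute and a tool call to move; the robot and the scene stay as the last step left them, time stands still between calls to the robot, and variables do not carry over. Pictures are saved under pics/ and viewed, at most 10 in all, crops included, and the job is handed in when it is done.

Besides the shell and the picture viewer there is one more tool, called after "Call:" by a JSON object that holds its "api" and its "payload". apply_moves: Moves the arm, as the interface text tells. Its arguments: {"type":"object","properties":{"rows":{"type":"array","items":{"type":"number"}},"grip":{"type":"number"},"grip_force":{"type":"number"}},"required":["rows"]}

```bash
mkdir -p pics; ls; python3 - <<'E'
from station import ctrl
import cv2,numpy as np
print(ctrl.get_obs(),ctrl.tip_extent)
for n in ("side","top"):
    im,d=ctrl.get_image(n); cv2.imwrite(f"pics/{n}0.png",im); np.savez(f"pics/{n}0.npz",im=im,d=d)
    print(n,ctrl.camera_model(n))
print(ctrl.camera_model("wrist"))
E
```

```text
pics
{'t': 0.0, 'q': array([-1.22103263e+00,  5.33596991e-02,  1.61430977e+00, -3.71552897e-05,
        1.47599592e+00, -1.19005149e-01]), 'dq': array([ 6.65271884e-05,  5.95474353e-04, -9.14326588e-04, -1.01772360e-03,
        5.80564179e-04, -4.58267343e-04]), 'effort': array([ 3.06512802e-04, -3.93675399e+01, -3.70180643e+01, -2.05190081e-04,
        6.79917153e-03,  4.75839613e-06]), 'tool_pos': array([ 0.28219257, -0.55712863,  0.30265168]), 'tool_rot': array([-3.05369378e+00, -7.29145172e-01,  4.32250821e-04]), 'contact_force': array([-0.04231631,  0.25384209, -0.55753712]), 'wrist_torque': array([0.01283859, 0.01360102, 0.01471189]), 'grip_force': 0.0, 'opening': 0.08510958578328406} 0.0726
side {'mtx': array([[500.28509963,   0.        , 319.6898829 ],
       [  0.        , 500.28509963, 234.66668774],
       [  0.        ,   0.        ,   1.        ]]), 'k1': -0.009268455843454511, 'R': array([[-0.93960287, -0.34225236, -0.00312598],
       [-0.14141534,  0.3965195 , -0.9070689 ],
       [ 0.31168599, -0.85184248, -0.42097059]]), 't': array([0.52524581, 0.05035104, 0.8749054
[... 288 characters left out ...]
 -6.49021889e-03, -1.24398816e-01],
       [ 1.24400430e-01,  1.56036569e-04, -9.92232084e-01]]), 't': array([0.17144883, 0.50653451, 0.83708122])}
{'mtx': array([[425.44704746,   0.        , 327.4081239 ],
       [  0.        , 425.44704746, 235.55447282],
       [  0.        ,   0.        ,   1.        ]]), 'k1': -0.07986510978096184, 'tool_from_camera': array([[ 3.13624922e-04, -9.50486424e-01, -3.10765925e-01,
         8.00580973e-02],
       [ 9.99998212e-01,  8.77579645e-04, -1.67490428e-03,
         4.28285914e-04],
       [ 1.86469563e-03, -3.10764844e-01,  9.50485000e-01,
        -7.10828240e-02],
       [ 0.00000000e+00,  0.00000000e+00,  0.00000000e+00,
         1.00000000e+00]])}
```

View pics/top0.png

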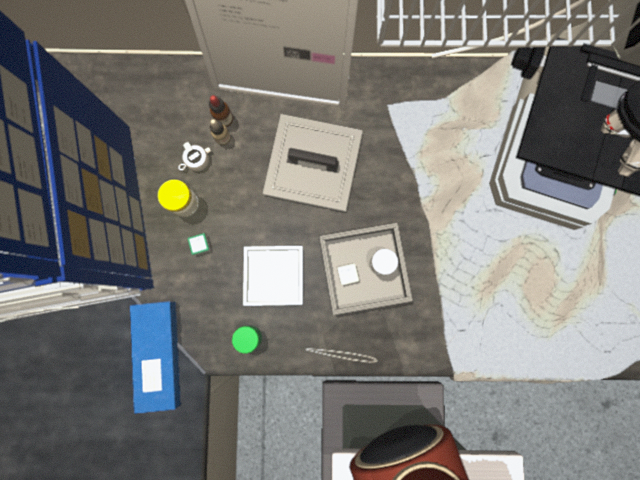

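View pics/side0.png

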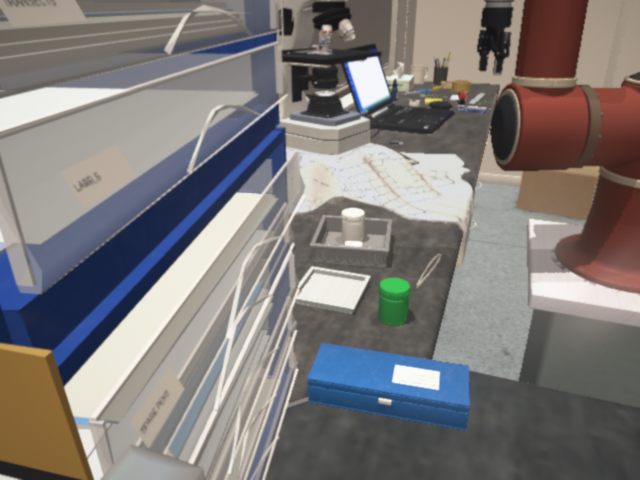

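The top view shows the tub at about (366,268) with the jar's white lid at (385,262). The tray is at (273,276), the lid's handle at (314,160) and the green decoy at (245,340). The side view agrees with this layout.

```bash
cat > h.py <<'E'
import numpy as np,cv2
from station import ctrl
from scipy.spatial.transform import Rotation as Ro
def pose(name,obs=None):
    m=ctrl.camera_model(name)
    if name!="wrist": return m, m["R"].T, -m["R"].T@m["t"]
    T=np.eye(4);T[:3,:3]=Ro.from_rotvec(obs["tool_rot"]).as_matrix();T[:3,3]=obs["tool_pos"]
    T=T@np.array(m["tool_from_camera"]); return m,T[:3,:3],T[:3,3]
def rays(P,uv):
    m,R,c=P
    uv=np.asarray(uv,float).reshape(-1,1,2)
    n=cv2.undistortPoints(uv,m["mtx"],np.array([m["k1"],0,0,0,0.]))[:,0]
    return np.c_[n,np.ones(len(n))]@R.T,c
def plane(P,uv,z):
    r,c=rays(P,uv); s=(z-c[2])/r[:,2]; return c+r*s[:,None]
def cloud(P,d):
    v,u=np.mgrid[:480,:640]; r,c=rays(P,np.c_[u.ravel(),v.ravel()])
    return (c+r*d.reshape(-1,1)).reshape(480,640,3)
def rect(P,mask,z):
    """largest blob's outer contour put on plane z -> centre, sizes, angle(deg)"""
    cs,_=cv2.findContours(mask.astype(np.uint8),cv2.RETR_EXTERNAL,cv2.CHAIN_APPROX_NONE)
    k=max(cs,key=cv2.contourArea)
    w=plane(P,k.reshape(-1,2),z)[:,:2]
    (a,s,an)=cv2.minAreaRect((w*1000).astype(np.float32)); return np.round(a,1),np.round(s,1),round(an,2),w
E
python3 - <<'E'
from h import *
f=np.load("pics/top0.npz");im,d=f["im"].astype(int),f["d"]
P=pose("top");W=cloud(P,d);Z=W[...,2]
def box(x0,y0,x1,y1):
    m=np.zeros((480,640),bool);m[y0:y1,x0:x1]=1;return m
mn,mx=im.min(2),im.max(2); white=(mn>185)
print("depth ok",(d>0).mean(), "table z",np.median(Z[200:240,260:310]))
for n,m,z in [("jar",box(366,240,405,285)&white,.058),("tray",box(235,238,310,312)&(mn>150),.012),
  ("tub",box(312,215,420,322)&(Z>.022),.036),("lid",box(250,105,372,220)&(mn>95),.013),("lidZ",box(250,105,372,220)&(Z>.007),.013),
  ("handle",box(280,140,345,180)&(mx<75),.047)]:
    r=rect(P,m,z);print(n,*r[:3],"medz",np.median(Z[m]).round(4),m.sum())
E
```

```text
depth ok 0.9960546875 table z 0.000385177498923861
jar [468.8  75.6] [42.8 41.7] 26.33 medz 0.0592 754
tray [447.6 265.6] [104.3 103.2] 0.7 medz 0.0038 3591
tub [458.8 106.5] [136.9 135.6] 10.19 medz 0.036 2430
lid [650.7 201.4] [208.9 218.8] 0.39 medz 0.0117 10764
lidZ [650.7 197.8] [151.8 152.8] 78.39 medz 0.0135 7049
handle [641.9 195.9] [84.9 23.4] 80.68 medz 0.0406 264
```

```bash
cat >> h.py <<'E'
def row(xyz,th):
    """row for TCP at xyz (m), pointing down, tool x at world angle th (deg)"""
    o=ctrl.get_obs();R=Ro.from_rotvec(o["tool_rot"]);t=np.radians(th)
    x=np.array([np.cos(t),np.sin(t),0]);z=np.array([0,0,-1.]);y=np.cross(z,x)
    r=(R.inv()*Ro.from_matrix(np.c_[x,y,z])).as_rotvec()
    print(np.round(np.r_[R.inv().apply(np.array(xyz)-o["tool_pos"])/.6,r/(np.pi/2)],3).tolist())
E
python3 - <<'E'
from h import *
row([.36,0,.30],90); row([.469,.0756,.20],100.2)
f=np.load("pics/top0.npz");im,d=f["im"].astype(int),f["d"]
P=pose("top")
m=np.zeros((480,640),bool);m[238:312,235:310]=1;m&=im.min(2)>150
cs,_=cv2.findContours(m.astype(np.uint8),0,2)
print([ (cv2.boundingRect(c)) for c in cs if len(c)>3])
for t in(120,190,205):
    r=rect(P,m&(im.min(2)>t),.010);print(r[:3])
E
```

```text
[0.535, -0.77, 0.006, -0.001, -0.001, -0.702]
[0.754, -0.8, 0.173, -0.001, -0.001, -0.815]
[(243, 245, 60, 61)]
(array([447.7, 265.8]), array([104.6, 103.4]), 0.7)
(array([447.1, 265.4]), array([102.8, 102.6]), 0.7)
(array([446.9, 265.5]), array([102.7, 102.2]), 0.37)
```

Call:
{"api": "apply_moves", "payload": {"rows": [0.535, -0.77, 0.006, 0, 0, -0.7, 0.535, -0.77, 0.006, 0, 0, -0.7, 0.535, -0.77, 0.006, 0, 0, -0.7, 0.535, -0.77, 0.006, 0, 0, -0.7, 0.535, -0.77, 0.006, 0, 0, -0.7, 0.535, -0.77, 0.006, 0, 0, -0.7, 0.535, -0.77, 0.006, 0, 0, -0.7, 0.535, -0.77, 0.006, 0, 0, -0.7, 0.535, -0.77, 0.006, 0, 0, -0.7, 0.535, -0.77, 0.006, 0, 0, -0.7, 0.535, -0.77, 0.006, 0, 0, -0.7, 0.535, -0.77, 0.006, 0, 0, -0.7, 0.754, -0.8, 0.173, 0, 0, -0.815, 0.754, -0.8, 0.173, 0, 0, -0.815, 0.754, -0.8, 0.173, 0, 0, -0.815, 0.754, -0.8, 0.173, 0, 0, -0.815, 0.754, -0.8, 0.173, 0, 0, -0.815, 0.754, -0.8, 0.173, 0, 0, -0.815, 0.754, -0.8, 0.173, 0, 0, -0.815], "grip": 0.75}}

```text
t: 2.0
tool_pos: [0.4691, 0.0746, 0.2012]
tool_rot: [2.015, 2.409, 0.002]
contact_force: [-0.8, 0.0, 0.8]
opening: 0.0645
grip_force: 0.0
```

```bash
python3 - <<'E'
from h import *
o=ctrl.get_obs();print(o["t"],o["tool_pos"],o["opening"])
im,d=ctrl.get_image("wrist");cv2.imwrite("pics/w1.png",im);np.savez("pics/w1.npz",im=im,d=d,p=o["tool_pos"],r=o["tool_rot"])
P=pose("wrist",o);W=cloud(P,d);Z=W[...,2]
m=(d>0)&(abs(Z-.058)<.006)&(np.hypot(W[...,0]-.469,W[...,1]-.0756)<.04)
print(m.sum(),np.median(Z[m]) if m.any() else 0);print(rect(P,m,.058)[:3])
m=(d>0)&(abs(Z-.036)<.006)&(np.hypot(W[...,0]-.459,W[...,1]-.1065)<.12)
if m.sum()>50: print(m.sum(),rect(P,m,.036)[:3],np.median(Z[m]))
E
```

```text
2.0 [0.46907395 0.07461606 0.20120734] 0.0644968868902957
5053 0.06112520677883282
(array([468.1,  76.4]), array([44.4, 44.1]), 58.61)
14028 (array([458.6, 105.7]), array([135.9, 135.5]), 10.2) 0.03658894095151197
```

View pics/w1.png

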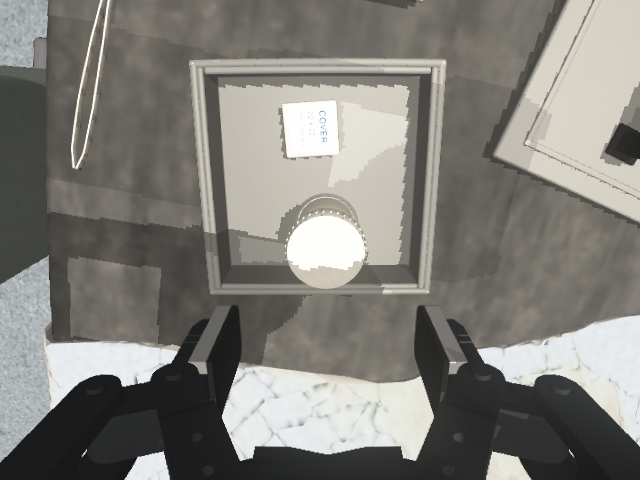

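The wrist view shows the jar's lid at (326,252), midway between the fingers. The measured jar position matches the top view to 1 mm. Descending now to grip it.

Call:
{"api": "apply_moves", "payload": {"rows": [0.002, 0, 0.08, 0, 0, 0, 0.002, 0, 0.14, 0, 0, 0, 0.002, 0, 0.175, 0, 0, 0, 0.002, 0, 0.175, 0, 0, 0, 0.002, 0, 0.175, 0, 0, 0]}}

```text
t: 2.55
tool_pos: [0.4694, 0.0759, 0.0964]
tool_rot: [2.015, 2.409, 0.002]
contact_force: [0.7, -0.2, 0.6]
opening: 0.0639
grip_force: 0.0
```

Call:
{"api": "apply_moves", "payload": {"rows": [0, 0, 0, 0, 0, 0, 0, 0, 0, 0, 0, 0, 0, 0, 0, 0, 0, 0, 0, 0, 0, 0, 0, 0, 0, 0, 0, 0, 0, 0, 0, 0, 0, 0, 0, 0, 0, 0, 0, 0, 0, 0, 0, 0, 0, 0, 0, 0], "grip": 0.3, "grip_force": 30}}

```text
t: 3.35
tool_pos: [0.4705, 0.0761, 0.0977]
tool_rot: [2.013, 2.408, 0.003]
contact_force: [-1.9, -0.7, 6.6]
opening: 0.0399
grip_force: 30.4
```

Call:
{"api": "apply_moves", "payload": {"rows": [0, 0, -0.01, 0, 0, 0, 0, 0, -0.03, 0, 0, 0, 0, 0, -0.07, 0, 0, 0, 0, 0, -0.12, 0, 0, 0, 0, 0, -0.16, 0, 0, 0, 0, 0, -0.17, 0, 0, 0, 0, 0, -0.17, 0, 0, 0]}}

```text
t: 4.05
tool_pos: [0.4695, 0.0763, 0.1987]
tool_rot: [2.013, 2.408, 0.003]
contact_force: [-1.3, -0.6, -1.3]
opening: 0.0401
grip_force: 30.6
```

```bash
python3 - <<'E'
from h import *
o=ctrl.get_obs();print(o["t"],o["tool_pos"],o["opening"],o["contact_force"])
row([.4475,.2656,.20],100.2)
for n in("wrist","side"):
    im,d=ctrl.get_image(n);cv2.imwrite(f"pics/{n}2.png",im)
    if n=="side":
        P=pose(n);W=cloud(P,d);h=np.hypot(W[...,0]-o["tool_pos"][0],W[...,1]-o["tool_pos"][1])
        m=(d>0)&(h<.024)&(W[...,2]>.06)&(W[...,2]<.2)&(im.min(2)>100);print(m.sum(),np.percentile(W[m][:,2],[1,5,50,95]))
        v,u=np.nonzero(m);c=im[max(0,int(v.min())-80):v.max()+60,max(0,u.min()-80):u.max()+80]
        cv2.imwrite("pics/s2.png",cv2.resize(c,None,fx=2.5,fy=2.5)[:600,:800])
E
```

```text
4.05 [0.46953431 0.07627448 0.19869129] 0.04008268663155958 [-1.26612641 -0.61082967 -1.28428558]
[0.317, 0.02, -0.002, 0.002, 0.0, 0.0]
808 [0.10711121 0.11034992 0.14002844 0.16211559]
```

View pics/s2.png

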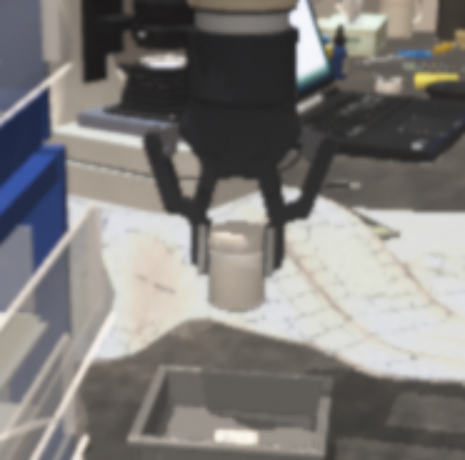

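The jar is held upright between the pads, with its underside at about z = 0.107. Moving it over the tray.

Call:
{"api": "apply_moves", "payload": {"rows": [0.06, 0.004, 0, 0, 0, 0, 0.13, 0.008, 0, 0, 0, 0, 0.2, 0.012, 0, 0, 0, 0, 0.26, 0.016, 0, 0, 0, 0, 0.3, 0.02, 0, 0, 0, 0, 0.317, 0.02, 0, 0, 0, 0, 0.317, 0.02, 0.05, 0, 0, 0, 0.317, 0.02, 0.1, 0, 0, 0, 0.317, 0.02, 0.135, 0, 0, 0, 0.317, 0.02, 0.153, 0, 0, 0, 0.317, 0.02, 0.158, 0, 0, 0, 0.317, 0.02, 0.158, 0, 0, 0]}}

```text
t: 5.35
tool_pos: [0.4471, 0.2652, 0.1022]
tool_rot: [-2.015, -2.41, 0.001]
contact_force: [-0.8, 0.3, -0.4]
opening: 0.0402
grip_force: 30.6
```

```bash
python3 - <<'E'
from h import *
o=ctrl.get_obs();print(o["t"],o["tool_pos"],o["contact_force"])
im,d=ctrl.get_image("wrist");cv2.imwrite("pics/w3.png",im)
im,d=ctrl.get_image("side")
P=pose("side");W=cloud(P,d);h=np.hypot(W[...,0]-o["tool_pos"][0],W[...,1]-o["tool_pos"][1])
m=(d>0)&(h<.024)&(W[...,2]<.06);print(m.sum(),np.percentile(W[m][:,2],[1,5,50,95]))
E
```

```text
5.35 [0.44706325 0.26522822 0.10216872] [-0.75297749  0.33175864 -0.44600698]
916 [0.00373437 0.00446616 0.0306947  0.05702343]
```

View pics/w3.png

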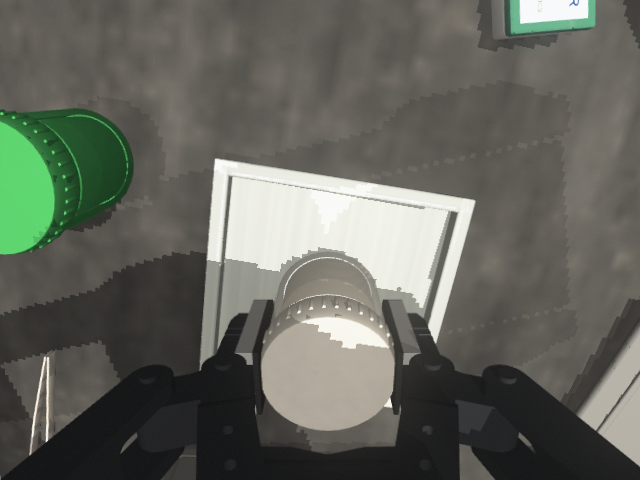

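The wrist view shows the jar inside the tray's outline with clearance all round. The green decoy is off to the left at (60,180). Lowering gently.

Call:
{"api": "apply_moves", "payload": {"rows": [0, 0, 0.002, 0, 0, 0, 0, 0, 0.004, 0, 0, 0, 0, 0, 0.006, 0, 0, 0, 0, 0, 0.007, 0, 0, 0, 0, 0, 0.007, 0, 0, 0]}}

```text
t: 5.95
tool_pos: [0.4469, 0.2655, 0.098]
tool_rot: [-2.015, -2.41, 0.0]
contact_force: [0.4, 0.9, -0.8]
opening: 0.0402
grip_force: 30.6
```

Call:
{"api": "apply_moves", "payload": {"rows": [0, 0, 0.001, 0, 0, 0, 0, 0, 0.002, 0, 0, 0, 0, 0, 0.003, 0, 0, 0, 0, 0, 0.003, 0, 0, 0]}}

```text
t: 6.35
tool_pos: [0.447, 0.2656, 0.0968]
tool_rot: [-2.015, -2.41, 0.0]
contact_force: [-2.0, -1.2, 3.8]
opening: 0.0396
grip_force: 31.0
```

Call:
{"api": "apply_moves", "payload": {"rows": [0, 0, 0.001, 0, 0, 0, 0, 0, 0.001, 0, 0, 0, 0, 0, 0.001, 0, 0, 0]}}

```text
t: 6.65
tool_pos: [0.4471, 0.2656, 0.0967]
tool_rot: [-2.015, -2.41, 0.001]
contact_force: [-5.1, -1.1, 8.6]
opening: 0.04
grip_force: 31.4
```

Call:
{"api": "apply_moves", "payload": {"rows": [0, 0, 0, 0, 0, 0, 0, 0, 0, 0, 0, 0, 0, 0, 0, 0, 0, 0, 0, 0, 0, 0, 0, 0, 0, 0, 0, 0, 0, 0, 0, 0, -0.04, 0, 0, 0, 0, 0, -0.1, 0, 0, 0, 0, 0, -0.18, 0, 0, 0, 0, 0, -0.22, 0, 0, 0, 0, 0, -0.22, 0, 0, 0], "grip": 0.75}}

```text
t: 7.65
tool_pos: [0.4493, 0.2665, 0.2332]
tool_rot: [2.012, 2.407, 0.014]
contact_force: [0.5, -0.3, -0.0]
opening: 0.0642
grip_force: 0.0
```

```bash
python3 - <<'E'
from h import *
o=ctrl.get_obs();print(o["t"],o["tool_pos"],o["opening"])
im,d=ctrl.get_image("side");cv2.imwrite("pics/side4.png",im)
P=pose("side");W=cloud(P,d);h=np.hypot(W[...,0]-.4475,W[...,1]-.2656)
m=(d>0)&(h<.045)&(W[...,2]>.015)&(W[...,2]<.08);print(m.sum(),np.percentile(W[m][:,2],[2,50,98]))
m&=W[...,2]>.05;print("jar top",W[m].mean(0),W[m].std(0))
row([.62,.20,.23],78.4); row([.6507,.1978,.23],78.4)
E
```

```text
7.65 [0.4492725  0.26654092 0.23317756] 0.06420882291396791
1000 [0.01620041 0.04723859 0.06209905]
jar top [0.44344333 0.27122349 0.05895268] [0.0114098  0.01172411 0.00346248]
[-0.159, 0.263, 0.001, 0.003, -0.001, 0.242]
[-0.172, 0.312, 0.002, 0.003, -0.001, 0.242]
```

Call:
{"api": "apply_moves", "payload": {"rows": [-0.05, 0.08, 0, 0, 0, 0.08, -0.1, 0.16, 0, 0, 0, 0.16, -0.15, 0.24, 0, 0, 0, 0.24, -0.172, 0.312, 0, 0, 0, 0.242, -0.172, 0.312, 0, 0, 0, 0.242, -0.172, 0.312, 0, 0, 0, 0.242]}}

```text
t: 8.3
tool_pos: [0.6504, 0.1958, 0.2242]
tool_rot: [-2.435, -1.982, 0.006]
contact_force: [-0.0, 0.0, -0.6]
opening: 0.064
grip_force: 0.0
```

```bash
python3 - <<'E'
from h import *
o=ctrl.get_obs();print(o["t"],o["tool_pos"],o["opening"])
im,d=ctrl.get_image("wrist");cv2.imwrite("pics/w5.png",im)
P=pose("wrist",o);W=cloud(P,d);Z=W[...,2]
near=(d>0)&(np.hypot(W[...,0]-.6507,W[...,1]-.1978)<.12)
m=near&(Z>.008)&(Z<.06);print("plate",rect(P,m,.013)[:3],np.median(Z[m]))
m=near&(Z>.034)&(Z<.06);print("bar",rect(P,m,.047)[:3],np.percentile(Z[m],[5,50,95]),m.sum())
row([.6507,.1978,.093],78.4)
E
```

```text
8.3 [0.65035699 0.1958161  0.22422686] 0.0640284168878716
plate (array([650. , 197.6]), array([152. , 151.9]), 78.53) 0.014095961319553152
bar (array([650.2, 198.7]), array([86.4, 15.9]), 78.84) [0.04490323 0.04761243 0.04883575] 3581
[0.003, 0.003, 0.219, -0.003, 0.001, -0.0]
```

View pics/w5.png

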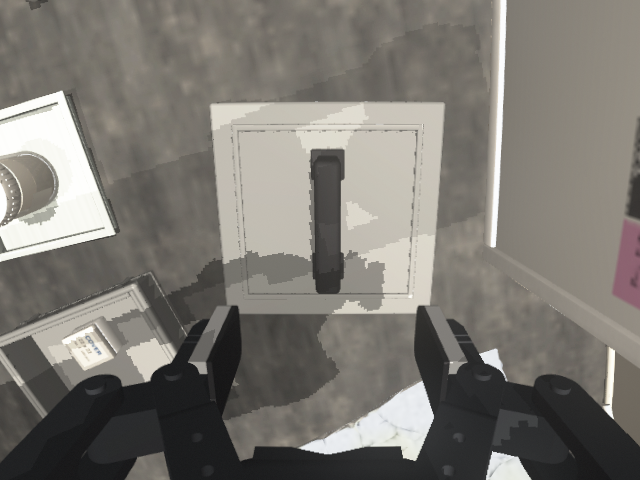

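The wrist view shows the bar upright at (327,222), midway between the fingers. Plate and bar come out at the sizes given. Going down to grip the bar.

Call:
{"api": "apply_moves", "payload": {"rows": [0.004, 0.002, 0.08, -0.003, 0.001, 0, 0.004, 0.002, 0.15, -0.003, 0.001, 0, 0.004, 0.002, 0.2, -0.003, 0.001, 0, 0.004, 0.002, 0.217, -0.003, 0.001, 0, 0.004, 0.002, 0.217, -0.003, 0.001, 0, 0.004, 0.002, 0.217, -0.003, 0.001, 0]}}

```text
t: 8.95
tool_pos: [0.6516, 0.1998, 0.0992]
tool_rot: [2.431, 1.985, 0.01]
contact_force: [0.3, 0.1, 0.5]
opening: 0.0639
grip_force: 0.0
```

Call:
{"api": "apply_moves", "payload": {"rows": [0, 0, 0, 0, 0, 0, 0, 0, 0, 0, 0, 0, 0, 0, 0, 0, 0, 0, 0, 0, 0, 0, 0, 0, 0, 0, 0, 0, 0, 0, 0, 0, 0, 0, 0, 0, 0, 0, 0, 0, 0, 0, 0, 0, 0, 0, 0, 0, 0, 0, 0, 0, 0, 0], "grip": 0.0, "grip_force": 70}}

```text
t: 9.85
tool_pos: [0.652, 0.1995, 0.0991]
tool_rot: [2.431, 1.984, 0.009]
contact_force: [-0.8, -0.1, 6.3]
opening: 0.0143
grip_force: 72.0
```

Call:
{"api": "apply_moves", "payload": {"rows": [0, 0, -0.01, 0, 0, 0, 0, 0, -0.03, 0, 0, 0, 0, 0, -0.07, 0, 0, 0, 0, 0, -0.12, 0, 0, 0, 0, 0, -0.17, 0, 0, 0, 0, 0, -0.2, 0, 0, 0, 0, 0, -0.2, 0, 0, 0, 0, 0, -0.2, 0, 0, 0]}}

```text
t: 10.65
tool_pos: [0.6502, 0.1991, 0.2168]
tool_rot: [2.432, 1.985, 0.005]
contact_force: [-0.9, 0.6, -1.9]
opening: 0.0145
grip_force: 71.0
```

```bash
python3 - <<'E'
from h import *
o=ctrl.get_obs();print(o["t"],o["tool_pos"],o["opening"],o["contact_force"],o["wrist_torque"])
R=Ro.from_rotvec(o["tool_rot"]).as_matrix();print(np.degrees(np.arctan2(R[1,0],R[0,0])),R[:,2])
im,d=ctrl.get_image("wrist");cv2.imwrite("pics/w6.png",im)
P=pose("wrist",o);W=cloud(P,d);T=(W-o["tool_pos"])@R  # tool coords
z=T[...,2]
m=(d>0)&(z>.075)&(z<.105)&(np.hypot(T[...,0],T[...,1])<.12)
print(m.sum(),np.percentile(z[m],[5,50,95]))
p=T[m];A=np.c_[p[:,:2],np.ones(len(p))];c=np.linalg.lstsq(A[abs(p[:,2]-np.median(z[m]))<.006],p[abs(p[:,2]-np.median(z[m]))<.006,2],rcond=None)[0];print("plane slopes",c)
for lo,hi in((-.1,-.03),(-.03,.03),(.03,.1)):
    q=p[(p[:,0]>lo)&(p[:,0]<hi)]; 
    if len(q): print(lo,len(q),np.percentile(q[:,1],[.5,99.5]),q[:,0].max())
row([.4588,.106,.215],100.2); row([.4588,.106,.140],100.2)
E
```

```text
10.65 [0.65021096 0.19913196 0.21683911] 0.014533027589141104 [-0.93257568  0.61929243 -1.88673098] [-0.05713771 -0.03644012  0.03477895]
78.4293442042712 [ 4.13104434e-03  4.24301866e-04 -9.99991377e-01]
83219 [0.08350872 0.08511667 0.08627885]
plane slopes [7.64720056e-07 4.61085200e-03 8.50500324e-02]
-0.1 1897 [-0.07498656  0.07531971] -0.030001280828119373
-0.03 36071 [-0.0745297   0.07487049] 0.02999790095293882
0.03 45251 [-0.07428998  0.07457815] 0.07340448990933272
[-0.216, -0.281, 0.0, 0.001, -0.0, -0.242]
[-0.216, -0.281, 0.125, 0.001, -0.0, -0.242]
```

View pics/w6.png

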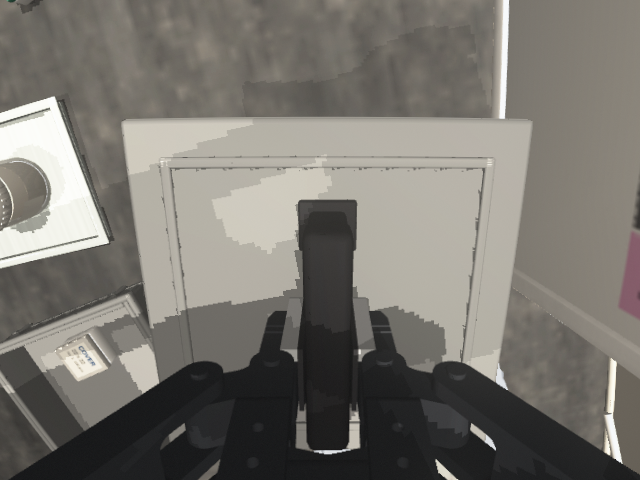

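The lid hangs level and centred in the grip, with slopes under 0.5° and its edges at ±75 mm. Carrying it over the tub at this height.

Call:
{"api": "apply_moves", "payload": {"rows": [-0.035, -0.045, 0, 0, 0, -0.04, -0.08, -0.105, 0, 0, 0, -0.09, -0.125, -0.165, 0, 0, 0, -0.14, -0.17, -0.225, 0, 0, 0, -0.19, -0.2, -0.265, 0, 0, 0, -0.23, -0.213, -0.281, 0, 0, 0, -0.242, -0.213, -0.281, 0, 0, 0, -0.242, -0.213, -0.281, 0.06, 0, 0, -0.242, -0.213, -0.281, 0.1, 0, 0, -0.242, -0.213, -0.281, 0.113, 0, 0, -0.242, -0.213, -0.281, 0.113, 0, 0, -0.242, -0.213, -0.281, 0.113, 0, 0, -0.242]}}

```text
t: 11.9
tool_pos: [0.4609, 0.108, 0.1493]
tool_rot: [2.012, 2.407, 0.007]
contact_force: [0.4, 0.3, -0.9]
opening: 0.0146
grip_force: 70.8
```

```bash
python3 - <<'E'
from h import *
o=ctrl.get_obs();print(o["t"],o["tool_pos"],o["opening"],o["contact_force"])
R=Ro.from_rotvec(o["tool_rot"]).as_matrix();print(np.degrees(np.arctan2(R[1,0],R[0,0])),R[:,2])
im,d=ctrl.get_image("top");P=pose("top");W=cloud(P,d);Z=W[...,2]
m=(d>0)&(abs(Z-.065)<.01)&(np.hypot(W[...,0]-.459,W[...,1]-.106)<.12);
print(m.sum(),W[m].min(0),W[m].max(0),np.median(Z[m]))
row([.4587,.1078,.128],100.2);row([.4587,.1078,.120],100.2)
E
```

```text
11.9 [0.46086104 0.1080244  0.14931519] 0.014587410892194359 [ 0.35013186  0.29408817 -0.88016796]
100.20864096384274 [ 5.66434789e-03  6.85084828e-04 -9.99983723e-01]
2147 [0.37535093 0.01857167 0.05806756] [0.52827957 0.19275983 0.06932185] 0.06328747279985592
[0.0, -0.004, 0.037, 0.004, 0.0, 0.0]
[0.0, -0.005, 0.05, 0.004, 0.0, 0.0]
```

Aligned within 2 mm, against 12 mm of play. Lowering gently.

Call:
{"api": "apply_moves", "payload": {"rows": [0, -0.003, 0.01, 0.004, 0, 0, 0, -0.004, 0.02, 0.004, 0, 0, 0, -0.004, 0.026, 0.004, 0, 0, 0, -0.004, 0.03, 0.004, 0, 0, 0, -0.004, 0.033, 0.004, 0, 0, 0, -0.004, 0.034, 0.004, 0, 0, 0, -0.004, 0.034, 0.004, 0, 0]}}

```text
t: 12.65
tool_pos: [0.4579, 0.1074, 0.1283]
tool_rot: [-2.015, -2.41, 0.002]
contact_force: [-0.5, -0.6, -1.5]
opening: 0.0143
grip_force: 70.8
```

Call:
{"api": "apply_moves", "payload": {"rows": [0, 0, 0.001, 0, 0, 0, 0, 0, 0.002, 0, 0, 0, 0, 0, 0.003, 0, 0, 0, 0, 0, 0.004, 0, 0, 0, 0, 0, 0.004, 0, 0, 0, 0, 0, 0.004, 0, 0, 0]}}

```text
t: 13.25
tool_pos: [0.458, 0.1074, 0.127]
tool_rot: [-2.014, -2.41, 0.003]
contact_force: [-5.4, 0.1, 7.2]
opening: 0.0144
grip_force: 72.1
```

Call:
{"api": "apply_moves", "payload": {"rows": [0, 0, 0, 0, 0, 0, 0, 0, 0, 0, 0, 0, 0, 0, 0, 0, 0, 0, 0, 0, 0, 0, 0, 0, 0, 0, 0, 0, 0, 0, 0, 0, 0, 0, 0, 0, 0, 0, -0.04, 0, 0, 0, 0, 0, -0.1, 0, 0, 0, 0, 0, -0.18, 0, 0, 0, 0, 0, -0.25, 0, 0, 0, 0, 0, -0.25, 0, 0, 0], "grip": 0.6}}

```text
t: 14.35
tool_pos: [0.461, 0.1078, 0.2838]
tool_rot: [2.009, 2.403, 0.013]
contact_force: [1.1, -0.3, 0.5]
opening: 0.0514
grip_force: 0.0
```

```bash
python3 - <<'E'
from h import *
o=ctrl.get_obs();print(o["t"],o["tool_pos"],o["opening"],o["contact_force"])
im,d=ctrl.get_image("wrist");P=pose("wrist",o);W=cloud(P,d);Z=W[...,2]
m=(d>0)&(abs(Z-.041)<.012)&(np.hypot(W[...,0]-.459,W[...,1]-.106)<.12)
p=W[m];k=abs(p[:,2]-np.median(p[:,2]))<.004
c=np.linalg.lstsq(np.c_[p[k,:2]-[.459,.106],np.ones(k.sum())],p[k,2],rcond=None)[0]
print("lid plane slopes,z",c,rect(P,m,.041)[:3])
cv2.imwrite("pics/w7.png",im);im,d=ctrl.get_image("side");cv2.imwrite("pics/s7.png",cv2.resize(im[150:350,270:470],(800,600)))
E
```

```text
14.35 [0.46100514 0.10781725 0.28383433] 0.05141022574335699 [ 1.10277424 -0.28632041  0.51212857]
lid plane slopes,z [-0.00021015  0.00172306  0.04204557] (array([458.6, 105.4]), array([152.2, 151.9]), 10.29)
```

View pics/s7.png

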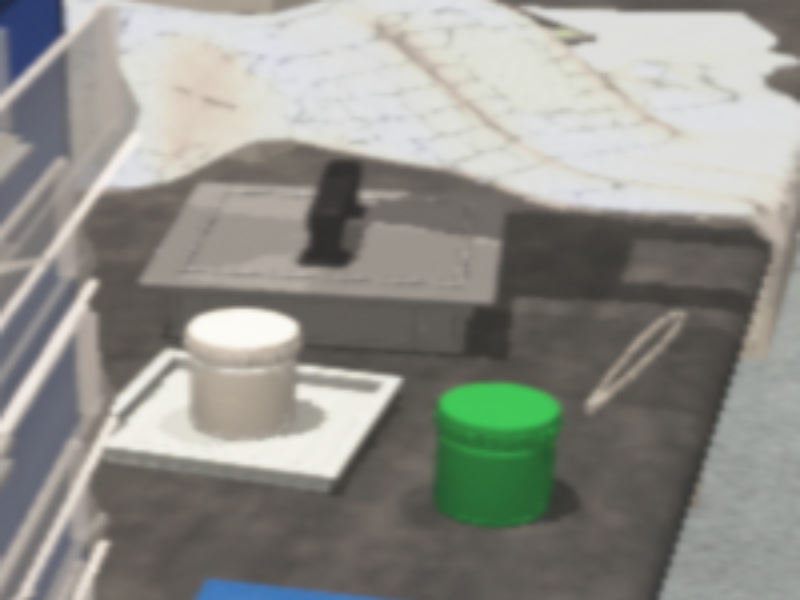

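View pics/w7.png

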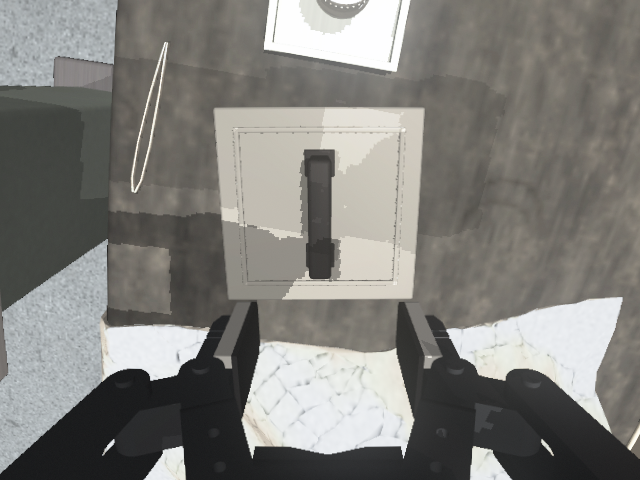

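In the side crop the jar stands upright in the tray at (243,375). The lid lies flat on the tub at (330,240), with its top at 42 mm (41 expected) and its slope under 0.2%. The robot is clear, so I'm handing the job in.

```bash
python3 -c "
from station import ctrl
print(ctrl.finish_job())"
```

```text
the job is handed in; nothing more can be done
None
```

The jar stands upright in the steel tray and the lid is seated flat on the tub; I handed the job in at about 14.5 s of the 59 s allowed, and no verdict was returned.

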